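# Sort the loose reagent bottles back into their racks

## Task

The practical is over: put the four loose amber bottles away, each into an empty bay of the rack that already holds one of its own kind (two dropping bottles, one wide-mouth jar, one bottle with a flat glass stopper). They are glass, so keep them upright and set each one down on the bay's floor without dropping it. Leave the bottles already in the racks standing where they are.

Things in the scene. Friction and masses are not known exactly. Their poses are not given: they have to be found in the camera images.
- dropper_a: Amber glass dropping bottle, round and slim: straight body 35 mm in diameter from the base up to 56 mm, paper label around it, then a shoulder, a white screw collar 23 mm wide (65 to 76 mm) and a black rubber bulb 15 mm wide; 95 mm tall in all, 75 g or so. Stands loose on the bench, between the robot and the racks. Origin at the centre of its underside, z up along its axis.
- dropper_b: Amber glass dropping bottle, round and slim: straight body 35 mm in diameter from the base up to 56 mm, paper label around it, then a shoulder, a white screw collar 23 mm wide (65 to 76 mm) and a black rubber bulb 15 mm wide; 95 mm tall in all, 75 g or so. A second loose one, the same as dropper_a. Origin at the centre of its underside, z up along its axis.
- jar: Squat amber glass wide-mouth jar: straight round body 46 mm in diameter from the base up to 52 mm, paper label around it, broad flat white screw cap 43 mm wide on top; 73 mm tall in all, 110 g or so. Stands loose on the bench, between the robot and the racks. Origin at the centre of its underside, z up along its axis.
- stoppered: Amber glass reagent bottle with a flat-headed glass stopper, the largest kind: round body 50 mm in diameter from the base up to 68 mm, paper label around it, then a shoulder, a narrow neck (29 mm lip) and the amber glass stopper's disc 34 mm wide; 104 mm tall in all, 180 g or so. Stands loose on the bench, between the robot and the racks. Origin at the centre of its underside, z up along its axis.
- rack_dropper: Fixed low wooden rack for dropping bottles, 68 x 186 mm: a row of 3 square bays, 52 mm inside (8.5 mm of room each side), centred at x = 0, y = -58, 0, +58 mm. One bottle stands in the +y end bay, the others are empty. Bay floor 8 mm, rails and dividers 22 mm, end boards 34 mm above the bench. Origin: centre of underside, on the bench; y along the row, x across it; turned up to 0.2 rad.
- rack_jar: Fixed low wooden rack for wide-mouth jars, 78 x 216 mm: a row of 3 square bays, 62 mm inside (8 mm of room each side), centred at x = 0, y = -68, 0, +68 mm. One bottle stands in the middle bay, the others are empty. Bay floor 8 mm, rails and dividers 22 mm, end boards 34 mm above the bench. Origin: centre of underside, on the bench; y along the row, x across it; turned up to 0.2 rad.
- rack_stoppered: Fixed low wooden rack for stoppered bottles, 82 x 228 mm: a row of 3 square bays, 66 mm inside (8 mm of room each side), centred at x = 0, y = -72, 0, +72 mm. One bottle stands in the -y end bay, the others are empty. Bay floor 8 mm, rails and dividers 22 mm, end boards 34 mm above the bench. Origin: centre of underside, on the bench; y along the row, x across it; turned up to 0.2 rad.
- stock_dropper: Loose dropping bottle, the same as dropper_a, already standing in the +y end bay of rack_dropper; to be left where it is. Origin at the centre of its underside, z up along its axis.
- stock_jar: Loose wide-mouth jar, the same as jar, already standing in the middle bay of rack_jar; to be left where it is. Origin at the centre of its underside, z up along its axis.
- stock_stoppered: Loose stoppered bottle, the same as stoppered, already standing in the -y end bay of rack_stoppered; to be left where it is. Origin at the centre of its underside, z up along its axis.
Mind the look-alikes: they are no part of the job. What is shaped like the jar but blue or red is not meant. What is shaped like the stock_stoppered but blue is not meant.

How it is judged:
At the end, for the whole second after the job is handed in: All four loose bottles stand in bays of the rack of their own kind, each with its base on the bay floor (origin 4 to 13 mm above the rack's underside), within 0.12 rad of upright and at rest; the three bottles already racked stand upright within 15 mm of where they were (x of dropper_a in the frame of rack_dropper between -0.026 and 0.026 m and y of dropper_a in the frame of rack_dropper between -0.084 and 0.084 m and z of dropper_a in the frame of rack_dropper between 0.004 and 0.013 m and angle between each of dropper_a, dropper_b, jar, stoppered, stock_dropper, stock_jar, stock_stoppered's own z axis and vertical below 0.12 rad and linear speed of each of dropper_a, dropper_b, jar, stoppered, stock_dropper, stock_jar, stock_stoppered below 0.02 m/s and angular speed of each of dropper_a, dropper_b, jar, stoppered below 0.3 rad/s and x of dropper_b in the frame of rack_dropper between -0.026 and 0.026 m and y of dropper_b in the frame of rack_dropper between -0.084 and 0.084 m and z of dropper_b in the frame of rack_dropper between 0.004 and 0.013 m and x of jar in the frame of rack_jar between -0.031 and 0.031 m and y of jar in the frame of rack_jar between -0.099 and 0.099 m and z of jar in the frame of rack_jar between 0.004 and 0.013 m and x of stoppered in the frame of rack_stoppered between -0.033 and 0.033 m and y of stoppered in the frame of rack_stoppered between -0.105 and 0.105 m and z of stoppered in the frame of rack_stoppered between 0.004 and 0.013 m and distance of each of stock_dropper, stock_jar, stock_stoppered from where it was at the start of the episode below 0.015 m); the robot touches nothing.
It fails at once if a bottle already in its rack is shifted by more than 15 mm or tipped (distance of any of stock_dropper, stock_jar, stock_stoppered from where it was at the start of the episode above 0.015 m or angle between any of stock_dropper, stock_jar, stock_stoppered's own z axis and vertical above 0.35 rad).
It fails at once if a loose bottle is tipped more than about 40 degrees from upright (angle between any of dropper_a, dropper_b, jar, stoppered's own z axis and vertical above 0.7 rad).
It fails at once if a bottle is dropped: it moves faster than 0.7 m/s (a fall of 25 mm) with no finger on it ((linear speed of dropper_a above 0.7 m/s and contact force between the fingers and dropper_a below 0.02 N) or (linear speed of dropper_b above 0.7 m/s and contact force between the fingers and dropper_b below 0.02 N) or (linear speed of jar above 0.7 m/s and contact force between the fingers and jar below 0.02 N) or (linear speed of stoppered above 0.7 m/s and contact force between the fingers and stoppered below 0.02 N)).
It also fails if it takes over 96 s, if anything falls off the work surface, if the arm or the gripper's body presses on something with over 40 N, if the wrist force passes 120 N, or if a joint passes its speed limit or range.

## Robot

A 7-joint arm with a two-finger parallel gripper is mounted at the origin on the work surface. World frame = base frame: x ahead of the robot, y to its left, z up, the work surface at z = 0. Lengths are in m, angles in rad, forces in N, time in s.
With the tool pointing down it reaches from about 0.425 to 0.825 m from the base axis. Payload 3.6 kg.
Tool frame: the origin (TCP) lies on the centre line of the jaws, within the pads' length; the fingertips stand 8 mm ahead of it and the grasp point (between the pads) lies 11 mm behind it; z points along the fingers, y is the line along which they close (so a half turn about z gives the same grasp; the last joint's range is limited). The gripper opens to 85 mm and grips with 20 to 120 N. Pads are 22 mm wide; open, the fingers measure 114 mm over their backs; the gripper's body (76 mm by 85 mm) begins 54 mm behind the grasp point. The pads swing forward as they close: fully open they stand 13 mm farther back than shut.
Start: joints at [-1.349, 0.615, -0.013, 1.423, 0.008, 1.103, -0.04], TCP at [0.159, 0.63, 0.239] pointing down, gripper open.
Joint ranges: [-3.12, 3.12], [-0.3, 2.06], [-1.34, 1.32], [0.26, 2.42], [-1.36, 4.5], [0.01, 1.98], [-2.84, 2.84]. Speed limits (rad/s): [2.79, 2.79, 3.14, 3.14, 3.14, 3.14, 3.14].

## Interface

Orientations are given as a rotation vector (axis times angle).
In Python, from plant import env, cams gives the robot as it stands.
- The arm moves only by the shell command python3 -m inch 'ROWS'. ROWS is a JSON object of lists of equal length, an entry for each row: "slide": the shift along the tool's x, y, z each as a share of 0.1 m, from -1 to 1, a list of three; "spin": the turn about the tool's z as a share of 0.12 rad, from -1 to 1; "gripper": the opening, from -1 (shut) to 1 (fully open). In form: {"slide": [[dx, dy, dz], ...], "spin": [spin, ...], "gripper": [gripper, ...]}. A call has 1 to 12 rows; each row shifts and turns the commanded pose from where the row before left it, along the tool's axes as they then stand; what a row does not reach is not made up. A row lasts 1/12 s, in which the tool goes at most 41.7 mm and 7.16 degrees, less where a joint would pass 70% of its speed; a pose out of reach is approached as far as the arm can. A call with a number of a shift or a turn outside -1 to 1 is refused whole. A call with a gripper value outside its range is refused whole. The fingers move at their own pace and stop on an object; the grip force is fixed at half the most. Time passes only in rows, so rows that do not move let the fingers close. It gives the time, the measured TCP pose, the force, the opening and the grip force at its end, in the units of the state.
- env.state(): the state, without advancing time (a new reading comes with each control period).
- cams.snapshot(name): name is "scene" or "top" or "wrist"; returns the picture (420x560x3 uint8, red, green, blue); there is no depth.
- cams.camera_model(name): a dict with "camera_matrix" (3x3 intrinsics, pixels), "k1" (the pictures are not rectified: a ray, as slopes to the right and down, at radius r is drawn at 1 + k1 r^2 times it, then the intrinsics apply), "R" (3x3) and "t" (3): a world point X has camera coordinates R X + t; the wrist camera has in their place "tool_from_camera" (4x4, takes a point from camera to tool coordinates, whose origin is the TCP and whose axes are the flange's). Camera axes: x right, y down, z forward; pixel columns grow to the right and rows downward; lengths in m; the calibration is good to about 2 mm. A picture is of the moment at which its call begins: read the wrist's pose just before it. camera_model takes no time and is no camera call.
- env.close_job(): hands the job in; it is judged then, once.
The state is a dict: "time": time; "joints": joint angles; "qd": joint speeds; "effort": joint torques, N m; "ee_pos": TCP position; "orientation": TCP orientation; "contact_force": force on the tool from outside, world axes, zero at the start; "wrist_torque": the same for the moment, N m; "finger_gap": finger opening in m; "grip_force": force on a finger pad.
Only numpy, scipy, OpenCV 4.12 (cv2) and the standard library are available. Lean on these libraries where they do the work, as an engineer would, in place of code of your own. Each camera call takes 0.05 s, during which the arm holds its last target. There are 200 camera calls.

## Working session

There is one attempt and no reset: what is moved stays moved. The work goes in short steps, Python scripts to look and compute and a shell command to move; the robot and the scene stay as the last step left them, time stands still between calls to the robot, and variables do not carry over. Pictures are saved under pics/ and viewed, at most 14 in all, crops included, and the job is handed in when it is done.

```bash
ls; mkdir -p pics
python3 - <<'E'
from plant import env,cams
import cv2,numpy as np
for n in("top","scene"):
    cv2.imwrite(f"pics/{n}0.png",cams.snapshot(n)[:,:,::-1])
    m=cams.camera_model(n);print(n,m)
print(cams.camera_model("wrist"));s=env.state();print(s)
E
```

```text
pics
top {'camera_matrix': array([[401.62883256,   0.        , 277.30361265],
       [  0.        , 401.62883256, 208.28647869],
       [  0.        ,   0.        ,   1.        ]]), 'k1': -0.09724062410647241, 'R': array([[-0.07407573, -0.99724606,  0.00361712],
       [-0.97426619,  0.07159356, -0.21372822],
       [ 0.21288066, -0.01935611, -0.97688646]]), 't': array([0.02559042, 0.56843618, 0.65696039])}
scene {'camera_matrix': array([[438.12943132,   0.        , 275.8498656 ],
       [  0.        , 438.12943132, 203.5404886 ],
       [  0.        ,   0.        ,   1.        ]]), 'k1': 0.00310219545604062, 'R': array([[ 0.20920096,  0.97781763,  0.01037526],
       [ 0.67565481, -0.13686784, -0.72440167],
       [-0.70691268,  0.15855562, -0.68930007]]), 't': array([-0.09305128, -0.34686854,  1.36292895])}
{'camera_matrix': array([[309.33645874,   0.        , 274.84411203],
       [  0.        , 309.33645874, 211.19566741],
       [  0.        ,   0.        ,   1.        ]]), 'k1': 0.007215879936529336, 'tool_from_camera': array([[ 3.26688608e-06, -9.64978992e-01, -2.62327171e-01,
[... 273 characters left out ...]
00e+00]])}
{'time': 0.1, 'joints': array([-1.34947408,  0.61581817, -0.01263856,  1.42474285,  0.00811358,
        1.10341139, -0.04039153]), 'qd': array([ 0.00089163, -0.00222948, -0.0020251 , -0.00572314,  0.00046074,
       -0.00040819, -0.00111249]), 'effort': array([ 1.25057810e-03, -4.70384967e+01,  2.60064779e-01, -1.71570575e+01,
        1.00288729e-02,  5.89701202e-03, -2.09352100e-05]), 'ee_pos': array([0.15925617, 0.62949452, 0.23825533]), 'orientation': array([-0.38809765, -3.11726518,  0.00363613]), 'contact_force': array([-0.29356613,  0.77780543, -0.19559383]), 'wrist_torque': array([-0.06447688,  0.01402096,  0.0093523 ]), 'grip_force': 0.0, 'finger_gap': 0.08506928176982674}
```

View pics/top0.png

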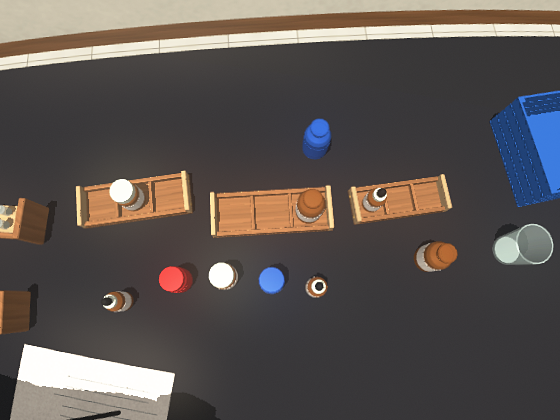

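View pics/scene0.png

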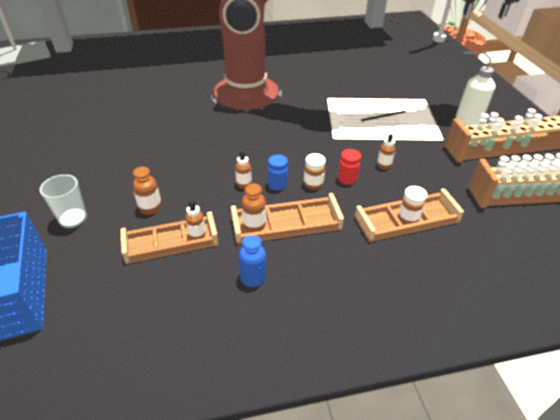

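The top view shows:
- **Racks:** jar rack at about (135,200), stoppered rack at (272,212), dropper rack at (400,200).
- **Loose amber bottles:** droppers at (115,301) and (316,287), white-capped jar at (222,276), stoppered bottle at (440,253).
- **Look-alikes to ignore:** red jar (175,279), blue jar (271,280) and blue stoppered bottle (317,138). The colours are wrong.

Next I'll measure positions and make one crop to confirm.

```bash
cat > h.py <<'E'
import numpy as np,cv2
def ray(m,px,z,R=None,t=None):
    """pixel(s) -> world points on plane z"""
    R=m["R"] if R is None else R; t=m["t"] if t is None else t
    u=cv2.undistortPoints(np.float64(px).reshape(-1,1,2),m["camera_matrix"],np.array([m["k1"],0,0,0,0]))[:,0]
    d=np.c_[u,np.ones(len(u))]@R; c=-R.T@t
    return c+d*((z-c[2])/d[:,2])[:,None]
def wristRt(m,s):
    Rw=cv2.Rodrigues(s["orientation"])[0]; T=m["tool_from_camera"]
    R=(Rw@T[:3,:3]).T; c=Rw@T[:3,3]+s["ee_pos"]
    return R,-R@c
def blobs(mask,amin):
    n,l,st,c=cv2.connectedComponentsWithStats(mask.astype(np.uint8))
    return [(c[i].round(1),st[i].tolist()) for i in range(1,n) if st[i][4]>=amin]
E
python3 - <<'E'
from plant import cams
from h import *
np.set_printoptions(precision=3,suppress=True)
m=cams.camera_model("top");im=cv2.imread("pics/top0.png")
cr=im[160:325,70:470];cv2.imwrite("pics/crop0.png",cv2.resize(cr,(800,330),interpolation=cv2.INTER_CUBIC))
hsv=cv2.cvtColor(im,cv2.COLOR_BGR2HSV);H,S,V=[hsv[...,i].astype(int) for i in range(3)]
print("endboards");
for c,s in blobs((H>10)&(H<25)&(S>60)&(V>175),25):
    if 60<c[0]<470 and 150<c[1]<260: print(c,s,ray(m,c,0.034)[0])
print("white")
for c,s in blobs((S<60)&(V>170),20):
    if 60<c[0]<470 and 150<c[1]<325: print(c,s,ray(m,c,0.073)[0])
print("black on white")
for x,y in((109,301),(319,286),(381,193)): print(ray(m,(x,y),0.093)[0])
print("stopper",ray(m,(446,253),0.104)[0],"stock",ray(m,(313,200),0.112)[0])
E
```

```text
endboards
[141.  200.9] [85, 171, 104, 55, 2579] [0.608 0.238 0.034]
[445.8 190.7] [441, 174, 11, 34, 142] [ 0.585 -0.341  0.034]
[400.  199.5] [351, 177, 94, 45, 2235] [ 0.575 -0.249  0.034]
[ 97.8 186.3] [84, 183, 29, 7, 93] [0.643 0.323 0.034]
[266.8 212.6] [217, 185, 117, 51, 3583] [0.568 0.003 0.034]
[ 78.1 205.1] [76, 186, 6, 40, 164] [0.609 0.361 0.034]
[312.4 198.1] [304, 190, 18, 17, 230] [ 0.589 -0.084  0.034]
[212.3 212.4] [210, 192, 5, 43, 165] [0.576 0.104 0.034]
[306.8 208.1] [301, 199, 15, 14, 63] [ 0.571 -0.072  0.034]
[446.1 253.2] [440, 245, 13, 17, 162] [ 0.467 -0.322  0.034]
[435.5 259.8] [431, 255, 12, 10, 55] [ 0.457 -0.3    0.034]
white
[120.8 190.1] [110, 179, 23, 23, 423] [0.62  0.263 0.073]
[378.4 195.3] [373, 188, 14, 13, 65] [ 0.577 -0.198  0.073]
[368.7 205.9] [364, 200, 14, 11, 55] [ 0.559 -0.178  0.073]
[302.4 216.7] [296, 210, 16, 12, 57] [ 0.548 -0.059  0.073]
[424.2 265.3] [417, 259, 18, 12, 82] [ 0.447 -0.263  0.073]
[220.6 275. ] [209, 263, 25, 25, 498] [0.457 0.089 0.073]
[317.8 286.5] [311, 280, 15, 14, 97] [ 0.426 -0.075  0.073]
[110.5 304.7] [103, 299, 13, 10, 45] [0.419 0.28  0.073]
black on white
[0.425 0.275 0.093]
[ 0.426 -0.075  0.093]
[ 0.576 -0.197  0.093]
stopper [ 0.462 -0.291  0.104] stock [ 0.568 -0.076  0.112]
```

View pics/crop0.png

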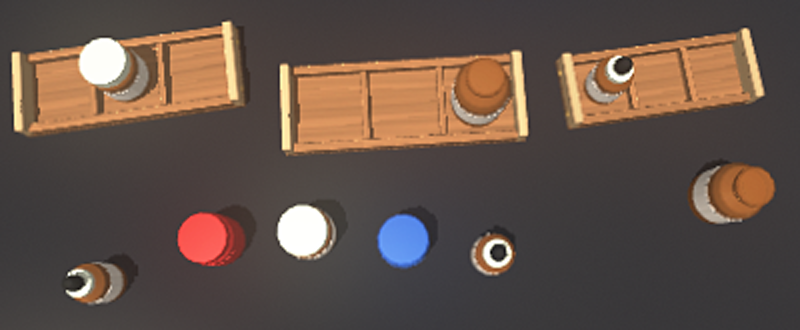

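The crop confirms the targets. The white-capped amber jar is at crop (305,231), i.e. (222,275), with the red jar (208,238) and blue jar (403,240) on either side of it. The loose droppers are at (90,283) and (493,253), and the amber stoppered bottle is at (733,192).

Next: rack frames from the end-board tops at crop (19,92)/(232,60), (287,108)/(520,93) and (567,90)/(752,65).

Run:
```python
from plant import cams
from h import *
np.set_printoptions(precision=3,suppress=True)
m=cams.camera_model("top")
f=lambda x,y:(70+x/2,160+y/2)
for n,a,b,L,p in(("jar",(19,92),(232,60),.216,.068),("stop",(287,108),(520,93),.228,.072),("drop",(567,90),(752,65),.186,.058)):
    A,B=ray(m,[f(*a),f(*b)],.034)[:,:2]; c=(A+B)/2;d=A-B
    print(n,"len",np.linalg.norm(d),"c",c,"yaw",np.arctan2(-d[0],d[1]))
    d/=np.linalg.norm(d)
    for k in(-1,0,1):print("  bay",k,c+k*p*d)
for n,q,z in(("a",f(72,284),.090),("b",f(497,252),.09),("jar",f(303,231),.073),("st",f(753,185),.104),("sj",f(103,62),.081),("ss",f(488,77),.112),("sd",f(622,65),.1)):print(n,ray(m,q,z)[0])
```

```text
jar len 0.20691486986024812 c [0.615 0.255] yaw 0.07625001615260583
  bay -1 [0.62  0.188]
  bay 0 [0.615 0.255]
  bay 1 [0.61  0.323]
stop len 0.21716163926760848 c [ 0.572 -0.007] yaw -0.007612601272154231
  bay -1 [ 0.571 -0.079]
  bay 0 [ 0.572 -0.007]
  bay 1 [0.572 0.065]
drop len 0.18181138536922817 c [ 0.576 -0.25 ] yaw 0.06243039902209925
  bay -1 [ 0.58  -0.308]
  bay 0 [ 0.576 -0.25 ]
  bay 1 [ 0.573 -0.192]
a [0.424 0.281 0.09 ]
b [ 0.426 -0.074  0.09 ]
jar [0.456 0.087 0.073]
st [ 0.463 -0.292  0.104]
sj [0.616 0.258 0.081]
ss [ 0.57  -0.078  0.112]
sd [ 0.575 -0.195  0.1  ]
```

```bash
python3 -m inch '{"slide":[[0,0,0],[0,0,0],[0,0,0],[0,0,0],[0,0,0],[0,0,0],[0,0,0],[0,0,0],[0,0,0],[0,0,0],[0,0,0],[0,0,0]],"spin":[1,1,1,1,1,1,1,1,1,1,1,0],"gripper":[1,1,1,1,1,1,1,1,1,1,1,1]}'
python3 - <<'E'
from plant import env
from h import *
s=env.state();print(s["ee_pos"],cv2.Rodrigues(s["orientation"])[0].round(3))
E
```

```text
time: 1.1
ee_pos: [0.1589, 0.6298, 0.2385]
orientation: [2.219, 2.222, -0.002]
contact_force: [-0.4, -0.3, -0.9]
finger_gap: 0.0853
grip_force: 0.0
[0.15889604 0.62984329 0.23851439] [[-0.001  1.    -0.   ]
 [ 1.     0.001 -0.002]
 [-0.002 -0.    -1.   ]]
```

```bash
python3 -m inch '{"slide":[[-0.35,0.19,0],[-0.35,0.19,0],[-0.35,0.19,0],[-0.35,0.19,0],[-0.35,0.19,0],[-0.35,0.19,0],[-0.35,0.19,0],[-0.35,0.19,0],[-0.35,0.19,0],[-0.35,0.19,0],[-0.35,0.19,0],[-0.35,0.19,0]],"spin":[0,0,0,0,0,0,0,0,0,0,0,0],"gripper":[1,1,1,1,1,1,1,1,1,1,1,1]}'; python3 -m inch '{"slide":[[-0.305,0.172,0.17],[-0.305,0.172,0.17],[-0.305,0.172,0.17],[-0.305,0.172,0.17],[0,0,0],[0,0,0]],"spin":[0,0,0,0,0,0],"gripper":[1,1,1,1,1,1]}'
cat > look.py <<'E'
import sys
from plant import env,cams
from h import *
np.set_printoptions(precision=3,suppress=True)
s=env.state();im=cams.snapshot("wrist");cv2.imwrite(f"pics/{sys.argv[1]}.png",im[:,:,::-1])
m=cams.camera_model("wrist");R,t=wristRt(m,s)
print(s["ee_pos"],s["time"],s["finger_gap"])
hsv=cv2.cvtColor(im,cv2.COLOR_RGB2HSV);H,S,V=[hsv[...,i].astype(int) for i in range(3)]
z=float(sys.argv[2])
for c,st in blobs((S<60)&(V>150),150): print("white",c,st,ray(m,c,z,R,t)[0])
E
python3 look.py w1 0.073
```

```text
time: 2.1
ee_pos: [0.3891, 0.209, 0.2394]
orientation: [-2.214, -2.229, -0.0]
contact_force: [0.0, 0.6, 0.8]
finger_gap: 0.0858
grip_force: 0.0
time: 2.6
ee_pos: [0.458, 0.0863, 0.1705]
orientation: [-2.222, -2.221, 0.004]
contact_force: [-0.2, 1.0, -0.0]
finger_gap: 0.0856
grip_force: 0.0
[0.458 0.086 0.17 ] 2.6 0.08555437640170174
white [49.4 35.7] [0, 0, 97, 83, 6906] [0.306 0.211 0.073]
white [273.6 178. ] [251, 173, 46, 20, 179] [0.456 0.115 0.073]
white [275.3 210.1] [248, 183, 56, 55, 2298] [0.458 0.09  0.073]
white [245.5 338.6] [230, 328, 30, 21, 484] [ 0.432 -0.027  0.073]
white [369.7 342.5] [360, 330, 24, 30, 307] [ 0.541 -0.03   0.073]
```

View pics/w1.png

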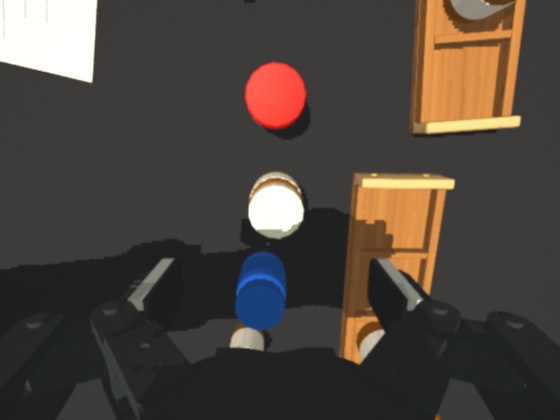

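The white jar cap is at (275,210), centred between the fingers, and measures (0.458, 0.090). I'll descend and grip.

```bash
python3 -m inch '{"slide":[[0.03,0,0.3],[0,0,0.35],[0,0,0.35],[0,0,0.3],[0,0,0.12],[0,0,0],[0,0,0],[0,0,0],[0,0,0],[0,0,0],[0,0,0],[0,0,0]],"spin":[0,0,0,0,0,0,0,0,0,0,0,0],"gripper":[1,1,1,1,1,1,-1,-1,-1,-1,-1,-1]}';python3 -m inch '{"slide":[[0,0,0],[0,0,0],[0,0,0],[0,0,-0.1],[0,0,-0.2],[0,0,-0.2],[0,0,-0.2],[0,0,0]],"spin":[0,0,0,0,0,0,0,0],"gripper":[-1,-1,-1,-1,-1,-1,-1,-1]}'
```

```text
time: 3.65
ee_pos: [0.4588, 0.0928, 0.0311]
orientation: [2.216, 2.225, 0.005]
contact_force: [-1.3, 0.3, 5.3]
finger_gap: 0.0451
grip_force: 60.6
time: 4.32
ee_pos: [0.4602, 0.0925, 0.1031]
orientation: [2.214, 2.222, 0.011]
contact_force: [-0.1, -0.3, -1.3]
finger_gap: 0.0446
grip_force: 61.4
```

```bash
python3 -m inch '{"slide":[[0.1,0.16,0],[0.2,0.32,0],[0.2,0.32,0],[0.2,0.32,0],[0.2,0.32,0],[0.08,0.16,0],[0,0,0],[0,0,0]],"spin":[0,0,0,0,0,0,0,0],"gripper":[-1,-1,-1,-1,-1,-1,-1,-1]}';python3 look.py w2 0.034
python3 - <<'E'
from plant import cams
import cv2
cv2.imwrite("pics/top1.png",cams.snapshot("top")[:,:,::-1])
E
```

```text
time: 4.98
ee_pos: [0.6171, 0.191, 0.0984]
orientation: [-2.216, -2.226, 0.002]
contact_force: [-1.3, -0.4, -1.6]
finger_gap: 0.0443
grip_force: 61.7
[0.617 0.191 0.098] 4.9833 0.04428719525149559
white [ 4.6 90.3] [0, 67, 13, 45, 406] [0.454 0.277 0.034]
white [279.1 120.9] [234, 74, 91, 95, 6566] [0.619 0.261 0.034]
white [273.7 240. ] [227, 224, 95, 49, 1575] [0.616 0.182 0.034]
white [212.8 264. ] [204, 251, 18, 30, 193] [0.573 0.164 0.034]
white [274.7 311.3] [216, 264, 119, 88, 8189] [0.617 0.127 0.034]
```

View pics/w2.png

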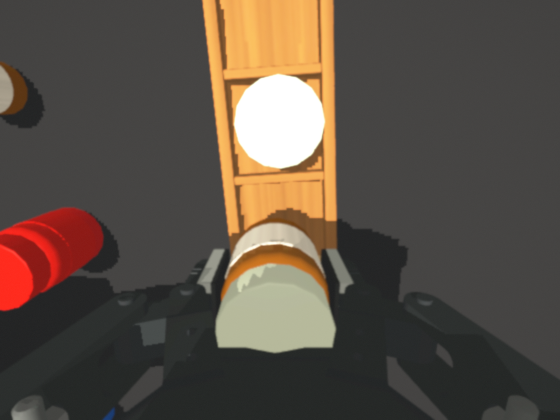

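The held jar is upright between the fingers at (275,300). The divider between the -y and middle bays is at (280,178), and the rails cross row 178 at about columns 232 and 327. I'll work out the bay centre from those.

```bash
cat > px.py <<'E'
import sys,json
from plant import env,cams
from h import *
np.set_printoptions(precision=4,suppress=True)
m=cams.camera_model("wrist");R,t=wristRt(m,env.state())
for x,y,z in json.loads(sys.argv[1]):print(x,y,z,ray(m,(x,y),z,R,t)[0][:2])
E
python3 px.py '[[280,178,0.022],[274,71,0.022],[232,178,0.022],[327,178,0.022],[219,72,0.022],[328,72,0.022],[275,311,0.14],[279,121,0.081]]'
```

```text
280 178 0.022 [0.619  0.2216]
274 71 0.022 [0.6147 0.2894]
232 178 0.022 [0.5859 0.2215]
327 178 0.022 [0.6513 0.2217]
219 72 0.022 [0.5801 0.2887]
328 72 0.022 [0.6487 0.2888]
275 311 0.14 [0.6159 0.1947]
279 121 0.081 [0.6175 0.2582]
```

```bash
python3 -m inch '{"slide":[[-0.03,0.035,0.05],[0,0,0.15],[0,0,0.15],[0,0,0.1],[0,0,0.05],[0,0,0.03],[0,0,0],[0,0,0]],"spin":[0,0,0,0,0,0,0,0],"gripper":[-1,-1,-1,-1,-1,-1,-1,-1]}'
```

```text
time: 5.75
ee_pos: [0.6214, 0.1874, 0.0468]
orientation: [2.218, 2.224, 0.001]
contact_force: [0.5, 0.7, -1.8]
finger_gap: 0.0443
grip_force: 61.7
```

```bash
python3 -m inch '{"slide":[[0,0,0.03],[0,0,0.03],[0,0,0],[0,0,0]],"spin":[0,0,0,0],"gripper":[-1,-1,-1,-1]}';python3 -m inch '{"slide":[[0,0,0.02],[0,0,0],[0,0,0]],"spin":[0,0,0],"gripper":[-1,-1,-1]}'
```

```text
time: 6.08
ee_pos: [0.6209, 0.1876, 0.0402]
orientation: [-2.218, -2.225, 0.0]
contact_force: [0.4, 0.3, -1.6]
finger_gap: 0.0445
grip_force: 61.7
time: 6.33
ee_pos: [0.6214, 0.1876, 0.0392]
orientation: [2.218, 2.225, 0.001]
contact_force: [-1.5, -0.4, 4.1]
finger_gap: 0.0444
grip_force: 61.8
```

```bash
python3 -m inch '{"slide":[[0,0,0],[0,0,0],[0,0,0],[0,0,0],[0,0,0],[0,0,0],[0,0,0],[0,0,-0.15],[0,0,-0.35],[0,0,-0.35],[0,0,-0.35],[0,0,-0.2]],"spin":[0,0,0,0,0,0,0,0,0,0,0,0],"gripper":[1,1,1,1,1,1,1,1,1,1,1,1]}';python3 -m inch '{"slide":[[0.155,-0.33,0],[0.155,-0.33,0],[0.155,-0.33,0],[0.155,-0.33,0],[0.155,-0.33,0],[0.155,-0.32,0],[0,0,0],[0,0,0]],"spin":[0,0,0,0,0,0,0,0],"gripper":[1,1,1,1,1,1,1,1]}'; python3 look.py w3 0.075
```

```text
time: 7.33
ee_pos: [0.6229, 0.1875, 0.1828]
orientation: [2.216, 2.222, 0.008]
contact_force: [0.6, -0.6, -0.2]
finger_gap: 0.0852
grip_force: 0.0
time: 8.0
ee_pos: [0.4217, 0.2816, 0.1784]
orientation: [-2.212, -2.229, 0.0]
contact_force: [1.0, 0.7, 0.7]
finger_gap: 0.0853
grip_force: 0.0
[0.422 0.282 0.178] 8.0 0.08534852776728553
white [ 91.2 124.9] [0, 0, 195, 271, 43411] [0.285 0.348 0.075]
white [279.3 207.2] [267, 198, 28, 26, 289] [0.425 0.286 0.075]
white [521.6 243. ] [495, 218, 54, 51, 2111] [0.623 0.258 0.075]
white [514.1 310.6] [494, 305, 37, 16, 254] [0.63  0.195 0.075]
```

View pics/w3.png

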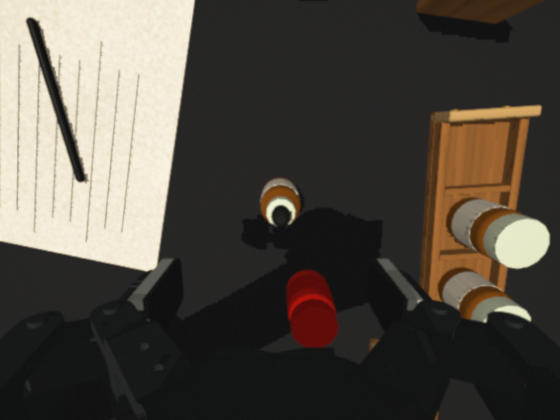

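The jar is standing in its bay at about (500,315), and the stock jar is undisturbed. Dropper_a has its collar at (281,211) and bulb tip at (281,217).

```bash
python3 px.py '[[281,211,0.076],[281,217,0.094],[281,186,0.0]]'
```

```text
281 211 0.076 [0.4284 0.282 ]
281 217 0.094 [0.428  0.2823]
281 186 0.0 [0.4298 0.288 ]
```

```bash
python3 -m inch '{"slide":[[0,0.06,0.3],[0,0,0.35],[0,0,0.35],[0,0,0.3],[0,0,0.12],[0,0,0],[0,0,0],[0,0,0],[0,0,0],[0,0,0],[0,0,0],[0,0,0]],"spin":[0,0,0,0,0,0,0,0,0,0,0,0],"gripper":[1,1,1,1,1,1,-1,-1,-1,-1,-1,-1]}';python3 -m inch '{"slide":[[0,0,0],[0,0,0],[0,0,0],[0,0,0]],"spin":[0,0,0,0],"gripper":[-1,-1,-1,-1]}'
```

```text
time: 9.05
ee_pos: [0.4305, 0.2804, 0.0378]
orientation: [2.218, 2.225, 0.004]
contact_force: [-0.9, 0.4, 5.5]
finger_gap: 0.0336
grip_force: 59.3
time: 9.38
ee_pos: [0.4305, 0.2805, 0.0378]
orientation: [2.218, 2.225, 0.004]
contact_force: [-1.1, -0.2, 5.9]
finger_gap: 0.0335
grip_force: 59.3
```

```bash
python3 -m inch '{"slide":[[0,0,-0.1],[0,0,-0.3],[0,0,-0.35],[0,0,-0.35],[0,0,-0.3],[-0.2,0.05,0],[-0.35,0.1,0],[-0.38,0.1,0],[-0.38,0.1,0],[-0.38,0.1,0],[-0.38,0.1,0],[-0.38,0.1,0]],"spin":[0,0,0,0,0,0,0,0,0,0,0,0],"gripper":[-1,-1,-1,-1,-1,-1,-1,-1,-1,-1,-1,-1]}';python3 -m inch '{"slide":[[-0.38,0.1,0],[-0.38,0.1,0],[-0.38,0.1,0],[-0.38,0.1,0],[-0.38,0.1,0],[-0.38,0.1,0],[-0.38,0.1,0],[-0.38,0.1,0],[-0.4,0.04,0],[0,0,0.3],[0,0,0.2],[0,0,0]],"spin":[0,0,0,0,0,0,0,0,0,0,0,0],"gripper":[-1,-1,-1,-1,-1,-1,-1,-1,-1,-1,-1,-1]}'; python3 look.py w4 0.1
```

```text
time: 10.38
ee_pos: [0.4955, 0.0334, 0.1773]
orientation: [2.217, 2.225, 0.001]
contact_force: [1.3, 0.9, -0.4]
finger_gap: 0.0333
grip_force: 59.8
time: 11.38
ee_pos: [0.5773, -0.3073, 0.1221]
orientation: [-2.213, -2.216, 0.004]
contact_force: [-1.0, 0.7, -1.8]
finger_gap: 0.0334
grip_force: 59.8
[ 0.577 -0.307  0.122] 11.3833 0.033409156654403825
white [264.6   4.6] [220, 0, 104, 13, 980] [ 0.572 -0.189  0.1  ]
white [275.7  45.4] [253, 15, 47, 53, 1034] [ 0.577 -0.205  0.1  ]
white [275.6  83.8] [253, 72, 47, 19, 240] [ 0.577 -0.221  0.1  ]
white [142.  190.7] [92, 166, 72, 72, 1458] [ 0.508 -0.273  0.1  ]
white [274.4 233.3] [238, 218, 73, 43, 1196] [ 0.577 -0.296  0.1  ]
white [224.7 267.2] [214, 248, 22, 43, 400] [ 0.549 -0.316  0.1  ]
white [325.1 267.2] [314, 248, 23, 43, 403] [ 0.605 -0.316  0.1  ]
white [274.9 296.7] [243, 273, 65, 60, 1961] [ 0.577 -0.334  0.1  ]
white [150.2 386.7] [113, 355, 61, 65, 638] [ 0.5   -0.397  0.1  ]
```

View pics/w4.png

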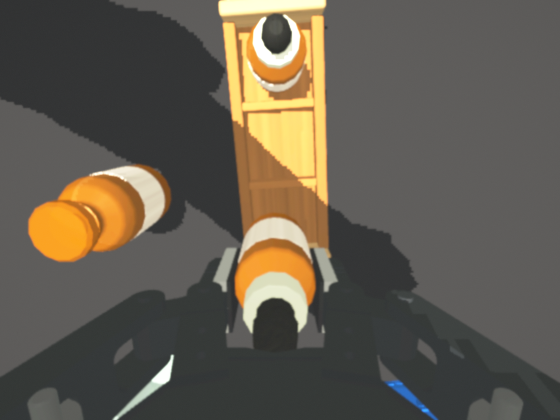

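The dropper is held upright at (275,280). The stock dropper is at (277,40), the dividers are at (279,105) and (283,183), and the -y bay is just below. The loose stoppered bottle is clear on the left.

```bash
python3 px.py '[[279,105,0.022],[283,183,0.022],[239,104,0.022],[320,104,0.022],[246,184,0.022],[322,184,0.022],[205,255,0.0],[276,35,0.1]]'
```

```text
279 105 0.022 [ 0.5808 -0.2254]
283 183 0.022 [ 0.5843 -0.2827]
239 104 0.022 [ 0.5518 -0.2248]
320 104 0.022 [ 0.6106 -0.2247]
246 184 0.022 [ 0.5556 -0.2836]
322 184 0.022 [ 0.6146 -0.2834]
205 255 0.0 [ 0.515  -0.3525]
276 35 0.1 [ 0.5787 -0.2001]
```

```bash
python3 -m inch '{"slide":[[-0.04,0.07,0.1],[0,0,0.2],[0,0,0.15],[0,0,0.12],[0,0,0.08],[0,0,0.04],[0,0,0],[0,0,0]],"spin":[0,0,0,0,0,0,0,0],"gripper":[-1,-1,-1,-1,-1,-1,-1,-1]}'
```

```text
time: 12.1
ee_pos: [0.5881, -0.3129, 0.058]
orientation: [2.217, 2.224, 0.0]
contact_force: [0.4, -0.6, 0.5]
finger_gap: 0.0333
grip_force: 59.8
```

```bash
python3 -m inch '{"slide":[[0,-0.03,0.03],[0,0,0.04],[0,0,0.03],[0,0,0],[0,0,0]],"spin":[0,0,0,0,0],"gripper":[-1,-1,-1,-1,-1]}';python3 -m inch '{"slide":[[0,0,0.02],[0,0,0],[0,0,0]],"spin":[0,0,0],"gripper":[-1,-1,-1]}'
```

```text
time: 12.52
ee_pos: [0.5844, -0.3125, 0.0471]
orientation: [-2.218, -2.224, 0.0]
contact_force: [0.9, -1.0, -0.2]
finger_gap: 0.033
grip_force: 59.8
time: 12.77
ee_pos: [0.5849, -0.3129, 0.0459]
orientation: [2.217, 2.224, 0.0]
contact_force: [-0.1, -0.5, 2.3]
finger_gap: 0.0334
grip_force: 60.0
```

```bash
python3 -m inch '{"slide":[[0,0,0],[0,0,0],[0,0,0],[0,0,0],[0,0,0],[0,0,0],[0,0,0],[0,0,-0.15],[0,0,-0.35],[0,0,-0.35],[0,0,-0.35],[0,0,-0.25]],"spin":[0,0,0,0,0,0,0,0,0,0,0,0],"gripper":[1,1,1,1,1,1,1,1,1,1,1,1]}';python3 -m inch '{"slide":[[0.07,-0.35,0],[0.07,-0.35,0],[0.07,-0.35,0],[0,-0.17,0],[0,0,0],[0,0,0],[0,0,0]],"spin":[0,0,0,0,0,0,0],"gripper":[1,1,1,1,1,1,1]}'; python3 look.py w5 0.1
```

```text
time: 13.77
ee_pos: [0.5853, -0.3134, 0.1939]
orientation: [2.215, 2.222, 0.001]
contact_force: [0.9, -0.1, 0.2]
finger_gap: 0.0853
grip_force: 0.0
time: 14.35
ee_pos: [0.4639, -0.292, 0.1906]
orientation: [2.216, 2.225, 0.001]
contact_force: [0.3, 0.0, -0.3]
finger_gap: 0.0852
grip_force: 0.0
[ 0.464 -0.292  0.191] 14.35 0.0851907840186553
white [403.5  53.8] [366, 48, 77, 13, 589] [ 0.548 -0.179  0.1  ]
white [424.1  89.3] [410, 71, 34, 35, 606] [ 0.565 -0.201  0.1  ]
white [389.4  97.1] [380, 72, 27, 44, 496] [ 0.542 -0.206  0.1  ]
white [274.1 179.6] [251, 174, 48, 18, 225] [ 0.463 -0.263  0.1  ]
white [388.8 209.7] [376, 198, 37, 33, 480] [ 0.55  -0.286  0.1  ]
white [414.2 232.8] [392, 219, 45, 30, 565] [ 0.571 -0.304  0.1  ]
white [148.1 283.7] [129, 259, 43, 51, 555] [ 0.362 -0.348  0.1  ]
white [401.2 283. ] [378, 259, 44, 51, 587] [ 0.566 -0.347  0.1  ]
white [275.5 331.4] [248, 308, 56, 45, 1903] [ 0.465 -0.392  0.1  ]
```

View pics/w5.png

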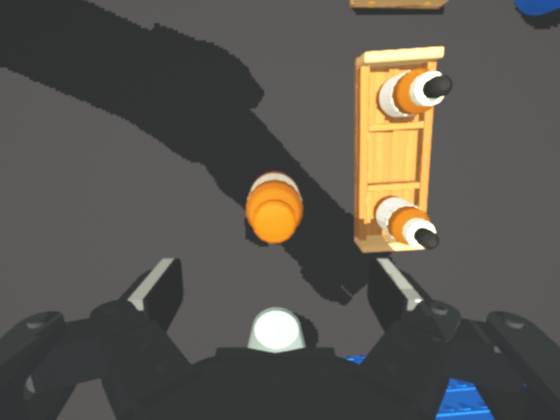

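Dropper_a is standing in the -y bay at (410,222). The stoppered bottle's disc is at (276,221), and the glass beaker is lower down at (275,330).

```bash
python3 px.py '[[276,221,0.104],[274,176,0.03]]'
python3 - <<'E'
from plant import cams
from h import *
m=cams.camera_model("top");print(ray(m,[(508,250)],0)[0],ray(m,[(534,244)],.1)[0],ray(m,[(515,244)],.1)[0])
E
```

```text
276 221 0.104 [ 0.4648 -0.2936]
274 176 0.03 [ 0.4631 -0.2712]
[ 0.46467548 -0.4657009   0.        ] [ 0.4643275  -0.45574035  0.1       ] [ 0.46740713 -0.41994304  0.1       ]
```

```bash
python3 -m inch '{"slide":[[-0.015,0,0.3],[0,0,0.35],[0,0,0.35],[0,0,0.3],[0,0,0.14],[0,0,0],[0,0,0],[0,0,0],[0,0,0],[0,0,0],[0,0,0],[0,0,0]],"spin":[0,0,0,0,0,0,0,0,0,0,0,0],"gripper":[1,1,1,1,1,1,-1,-1,-1,-1,-1,-1]}';python3 -m inch '{"slide":[[0,0,0],[0,0,0],[0,0,0]],"spin":[0,0,0],"gripper":[-1,-1,-1]}'
```

```text
time: 15.4
ee_pos: [0.4638, -0.2944, 0.0481]
orientation: [2.215, 2.222, 0.001]
contact_force: [-0.2, -0.7, 6.4]
finger_gap: 0.0485
grip_force: 62.4
time: 15.65
ee_pos: [0.4638, -0.2944, 0.0481]
orientation: [2.215, 2.222, 0.001]
contact_force: [-0.9, 0.8, 6.0]
finger_gap: 0.0484
grip_force: 62.4
```

```bash
python3 -m inch '{"slide":[[0,0,-0.1],[0,0,-0.3],[0,0,-0.35],[0,0,-0.35],[0,0,-0.25],[0.2,0.08,0],[0.36,0.135,0],[0.36,0.135,0],[0.36,0.135,0],[0.36,0.135,0],[0.36,0.135,0],[0.36,0.135,0]],"spin":[0,0,0,0,0,0,0,0,0,0,0,0],"gripper":[-1,-1,-1,-1,-1,-1,-1,-1,-1,-1,-1,-1]}';python3 -m inch '{"slide":[[0.36,0.135,0],[0.15,0.055,0],[0,0,0.2],[0,0,0.35],[0,0,0.15],[0,0,0],[0,0,0],[0,0,0]],"spin":[0,0,0,0,0,0,0,0],"gripper":[-1,-1,-1,-1,-1,-1,-1,-1]}'; python3 look.py w6 0.1
```

```text
time: 16.65
ee_pos: [0.5503, -0.055, 0.1816]
orientation: [-2.217, -2.224, 0.001]
contact_force: [2.1, -0.2, -2.8]
finger_gap: 0.0485
grip_force: 62.7
time: 17.32
ee_pos: [0.5704, -0.0064, 0.1126]
orientation: [2.217, 2.223, 0.002]
contact_force: [-0.3, -0.4, -2.1]
finger_gap: 0.0483
grip_force: 62.8
[ 0.57  -0.006  0.113] 17.3167 0.04833881403945599
white [281.6  53.6] [221, 48, 125, 11, 1123] [0.573 0.09  0.1  ]
white [272.9 224.5] [222, 207, 101, 54, 1728] [0.569 0.013 0.1  ]
white [209.5 259.6] [201, 250, 18, 20, 197] [ 0.537 -0.006  0.1  ]
white [ 99.1 287.4] [68, 275, 56, 28, 828] [ 0.478 -0.022  0.1  ]
white [ 50.9 328.7] [35, 320, 36, 22, 340] [ 0.448 -0.047  0.1  ]
```

View pics/w6.png

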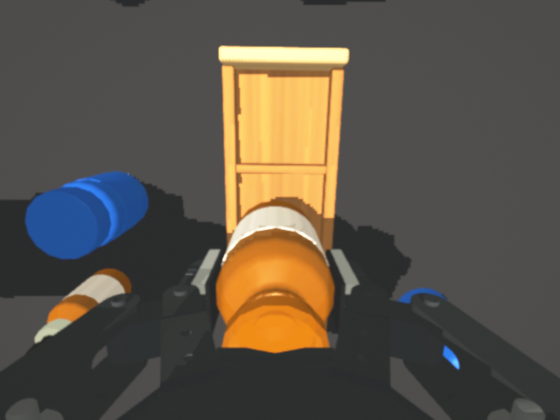

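The stoppered bottle is held at (275,290). The divider between the +y and middle bays is at (281,168), with rails at columns 231 and 332, and the +y end board is at (284,55).

```bash
python3 px.py '[[281,168,0.022],[231,168,0.022],[332,168,0.022],[284,56,0.034]]'
```

```text
281 168 0.022 [0.5751 0.0307]
231 168 0.022 [0.5387 0.0307]
332 168 0.022 [0.6122 0.0308]
284 56 0.034 [0.5761 0.1026]
```

```bash
python3 -m inch '{"slide":[[0.01,0.04,0.05],[0,0,0.15],[0,0,0.15],[0,0,0.1],[0,0,0.04],[0,0,0],[0,0,0]],"spin":[0,0,0,0,0,0,0],"gripper":[-1,-1,-1,-1,-1,-1,-1]}'
```

```text
time: 17.95
ee_pos: [0.5741, -0.0053, 0.0627]
orientation: [2.218, 2.224, 0.001]
contact_force: [0.1, 0.2, -1.9]
finger_gap: 0.0485
grip_force: 62.8
```

```bash
python3 -m inch '{"slide":[[0,0,0.03],[0,0,0.025],[0,0,0],[0,0,0]],"spin":[0,0,0,0],"gripper":[-1,-1,-1,-1]}';python3 -m inch '{"slide":[[0,0,0.02],[0,0,0],[0,0,0]],"spin":[0,0,0],"gripper":[-1,-1,-1]}'
```

```text
time: 18.28
ee_pos: [0.5736, -0.0051, 0.0569]
orientation: [2.218, 2.225, 0.0]
contact_force: [0.4, -0.7, -1.5]
finger_gap: 0.0487
grip_force: 62.8
time: 18.53
ee_pos: [0.5739, -0.0051, 0.0561]
orientation: [2.218, 2.224, 0.002]
contact_force: [-1.8, -1.0, 5.3]
finger_gap: 0.0484
grip_force: 63.5
```

```bash
python3 -m inch '{"slide":[[0,0,0],[0,0,0],[0,0,0],[0,0,0],[0,0,0],[0,0,0],[0,0,0],[0,0,-0.15],[0,0,-0.35],[0,0,-0.35],[0,0,-0.35],[0,0,-0.15]],"spin":[0,0,0,0,0,0,0,0,0,0,0,0],"gripper":[1,1,1,1,1,1,1,1,1,1,1,1]}';python3 -m inch '{"slide":[[-0.14,-0.3,0],[-0.14,-0.3,0],[-0.14,-0.3,0],[-0.14,-0.3,0],[-0.14,-0.27,0],[0,0,0],[0,0,0],[0,0,0]],"spin":[0,0,0,0,0,0,0,0],"gripper":[1,1,1,1,1,1,1,1]}'; python3 look.py w7 0.076
```

```text
time: 19.53
ee_pos: [0.5759, -0.0058, 0.1945]
orientation: [2.214, 2.22, 0.008]
contact_force: [0.9, 0.6, 0.5]
finger_gap: 0.0856
grip_force: 0.0
time: 20.2
ee_pos: [0.4279, -0.0753, 0.1902]
orientation: [2.217, 2.224, 0.002]
contact_force: [0.6, 0.5, 0.3]
finger_gap: 0.0856
grip_force: 0.0
[ 0.428 -0.075  0.19 ] 20.2 0.08557810607920649
white [419.8 122.6] [405, 93, 42, 60, 1010] [ 0.539 -0.006  0.076]
white [412.  192.5] [396, 173, 49, 53, 942] [ 0.54  -0.061  0.076]
white [272.2 184. ] [254, 178, 38, 20, 220] [ 0.425 -0.054  0.076]
white [273.4 205.6] [260, 195, 28, 27, 376] [ 0.426 -0.072  0.076]
white [412.6 237.4] [386, 234, 69, 8, 336] [ 0.545 -0.1    0.076]
white [148.1 283.7] [129, 259, 43, 51, 553] [ 0.315 -0.144  0.076]
white [401.  282.8] [378, 259, 44, 51, 591] [ 0.54  -0.143  0.076]
```

View pics/w7.png

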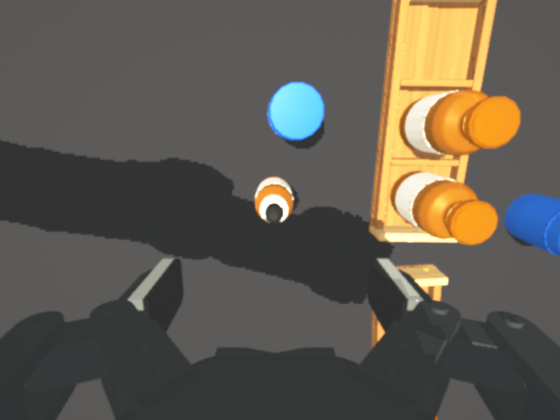

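The stoppered bottle is in the middle bay at (465,122), with its stock neighbour at (445,205) untouched. Dropper_b's collar is at (274,209), about (0.427, -0.075), so it is already under the jaws.

```bash
python3 -m inch '{"slide":[[0,0,0.3],[0,0,0.35],[0,0,0.35],[0,0,0.35],[0,0,0.18],[0,0,0],[0,0,0],[0,0,0],[0,0,0],[0,0,0],[0,0,0],[0,0,0]],"spin":[0,0,0,0,0,0,0,0,0,0,0,0],"gripper":[1,1,1,1,1,1,-1,-1,-1,-1,-1,-1]}';python3 -m inch '{"slide":[[0,0,0],[0,0,0],[0,0,0],[0,0,0]],"spin":[0,0,0,0],"gripper":[-1,-1,-1,-1]}'
```

```text
time: 21.25
ee_pos: [0.4279, -0.0755, 0.0383]
orientation: [2.216, 2.224, 0.003]
contact_force: [-0.9, -0.4, 5.9]
finger_gap: 0.0333
grip_force: 59.1
time: 21.58
ee_pos: [0.4278, -0.0755, 0.0383]
orientation: [2.216, 2.224, 0.003]
contact_force: [-0.3, 0.7, 5.2]
finger_gap: 0.0332
grip_force: 59.1
```

```bash
python3 -m inch '{"slide":[[0,0,-0.1],[0,0,-0.3],[0,0,-0.35],[0,0,-0.35],[0,0,-0.3],[-0.2,0.17,0],[-0.3,0.26,0],[-0.3,0.26,0],[-0.3,0.26,0],[-0.3,0.26,0],[-0.3,0.26,0],[-0.08,0.065,0]],"spin":[0,0,0,0,0,0,0,0,0,0,0,0],"gripper":[-1,-1,-1,-1,-1,-1,-1,-1,-1,-1,-1,-1]}';python3 -m inch '{"slide":[[0,0,0],[0,0,0.2],[0,0,0.3],[0,0,0],[0,0,0],[0,0,0]],"spin":[0,0,0,0,0,0],"gripper":[-1,-1,-1,-1,-1,-1]}'; python3 look.py w8 0.1
```

```text
time: 22.58
ee_pos: [0.5834, -0.259, 0.1777]
orientation: [2.216, 2.216, -0.003]
contact_force: [-0.7, -0.8, -0.4]
finger_gap: 0.0333
grip_force: 60.0
time: 23.08
ee_pos: [0.5812, -0.2526, 0.1283]
orientation: [2.216, 2.225, 0.001]
contact_force: [-0.5, -0.2, -0.8]
finger_gap: 0.0331
grip_force: 60.0
[ 0.581 -0.253  0.128] 23.0833 0.033146850197200206
white [262.7  13.3] [201, 6, 124, 15, 1544] [ 0.575 -0.136  0.1  ]
white [265.2  95.2] [218, 87, 95, 17, 1008] [ 0.576 -0.171  0.1  ]
white [268.2 147. ] [248, 127, 42, 43, 851] [ 0.577 -0.197  0.1  ]
white [274.2 237.2] [238, 222, 74, 44, 1243] [ 0.581 -0.246  0.1  ]
white [224.6 267.1] [214, 248, 22, 43, 413] [ 0.552 -0.264  0.1  ]
white [325.1 267.8] [315, 248, 22, 43, 407] [ 0.61  -0.265  0.1  ]
white [275.  301.3] [242, 277, 66, 60, 1946] [ 0.581 -0.286  0.1  ]
white [147.4 390.5] [123, 375, 46, 39, 455] [ 0.499 -0.351  0.1  ]
```

View pics/w8.png

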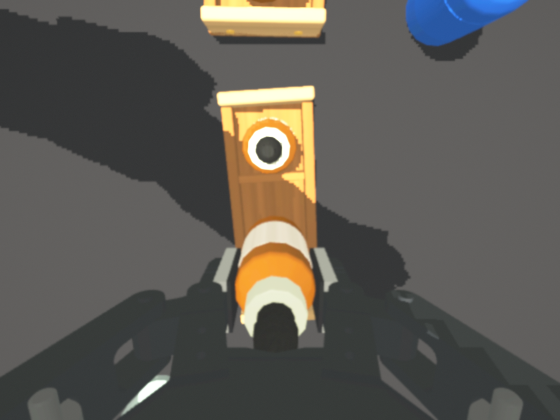

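The dropper is held at (275,285) over the middle bay. The stock dropper is at (269,150), and the divider is at about (272,178).

```bash
python3 px.py '[[272,178,0.022],[235,178,0.022],[310,178,0.022],[269,150,0.1]]'
```

```text
272 178 0.022 [ 0.5792 -0.2259]
235 178 0.022 [ 0.5502 -0.226 ]
310 178 0.022 [ 0.6091 -0.2258]
269 150 0.1 [ 0.5782 -0.1987]
```

```bash
python3 -m inch '{"slide":[[-0.02,0,0.1],[0,0,0.2],[0,0,0.2],[0,0,0.15],[0,0,0.08],[0,0,0.03],[0,0,0],[0,0,0]],"spin":[0,0,0,0,0,0,0,0],"gripper":[-1,-1,-1,-1,-1,-1,-1,-1]}'
```

```text
time: 23.8
ee_pos: [0.5816, -0.2557, 0.0518]
orientation: [2.217, 2.223, 0.001]
contact_force: [-0.1, 0.6, -0.5]
finger_gap: 0.0333
grip_force: 60.0
```

```bash
python3 -m inch '{"slide":[[0,0,0.03],[0,0,0.02],[0,0,0],[0,0,0]],"spin":[0,0,0,0],"gripper":[-1,-1,-1,-1]}';python3 -m inch '{"slide":[[0,0,0.02],[0,0,0],[0,0,0]],"spin":[0,0,0],"gripper":[-1,-1,-1]}'
```

```text
time: 24.13
ee_pos: [0.5815, -0.2554, 0.0464]
orientation: [2.217, 2.224, 0.001]
contact_force: [1.0, -0.5, 0.3]
finger_gap: 0.0335
grip_force: 59.9
time: 24.38
ee_pos: [0.5815, -0.2555, 0.0464]
orientation: [2.217, 2.224, 0.002]
contact_force: [-2.5, 1.9, 11.5]
finger_gap: 0.0331
grip_force: 61.1
```

Contact with the bay floor. I'll release, rise and move aside toward the robot, then check.

```bash
python3 -m inch '{"slide":[[0,0,0],[0,0,0],[0,0,0],[0,0,0],[0,0,0],[0,0,0],[0,0,0],[0,0,-0.15],[0,0,-0.35],[0,0,-0.35],[0,0,-0.35],[0,0,-0.35]],"spin":[0,0,0,0,0,0,0,0,0,0,0,0],"gripper":[1,1,1,1,1,1,1,1,1,1,1,1]}';python3 -m inch '{"slide":[[0,-0.2,-0.2],[0,-0.2,-0.2],[0,-0.2,-0.1],[0,0,0],[0,0,0],[0,0,0]],"spin":[0,0,0,0,0,0],"gripper":[1,1,1,1,1,1]}'
python3 - <<'E'
from plant import cams
import cv2
cv2.imwrite("pics/scene9.png",cams.snapshot("scene")[130:270,90:510,::-1].repeat(1,0))
im=cv2.imread("pics/scene9.png");cv2.imwrite("pics/scene9b.png",cv2.resize(im,(800,267),interpolation=cv2.INTER_CUBIC))
E
```

```text
time: 25.38
ee_pos: [0.5805, -0.255, 0.2003]
orientation: [-2.218, -2.224, 0.001]
contact_force: [0.1, -0.1, -0.8]
finger_gap: 0.0853
grip_force: 0.0
time: 25.88
ee_pos: [0.5214, -0.2546, 0.2484]
orientation: [-2.217, -2.225, -0.001]
contact_force: [0.8, -0.4, 0.2]
finger_gap: 0.0852
grip_force: 0.0
```

View pics/scene9b.png

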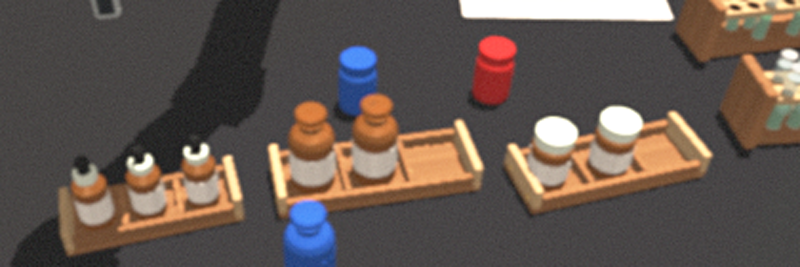

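The crop shows every bottle upright in its own rack: droppers at (93,193), (145,185) and (200,177), stoppered bottles at (312,150) and (375,140), and jars at (552,150) and (615,140). The gripper is clear, so I'm handing in.

```bash
python3 -c "
from plant import env
print(env.close_job())"
```

```text
the job is handed in; nothing more can be done
None
```

All four loose bottles are standing upright in bays of their own racks, the three stock bottles look undisturbed in the final picture, and the job was handed in at about 26 s; no verdict came back.

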